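# Prop a service case's lid open on its stay

### The arm

A 6-joint arm with a two-finger parallel gripper is mounted at the origin on the work surface. World frame = base frame: x ahead of the robot, y to its left, z up, the work surface at z = 0. Lengths are in m, angles in rad, forces in N, time in s.
With the tool pointing down it reaches from about 0.35 to 0.775 m from the base axis. Payload 7.3 kg.
Tool frame: the origin (TCP) lies on the mounting face of the last link; the fingertips stand 178 mm ahead of it and the grasp point (between the pads) lies 159 mm ahead of it (robot.tcp_to_tips is the distance from the TCP to the fingertips, in m); z points along the fingers, y is the direction in which the jaws open and shut (so a half turn about z gives the same grasp; the last joint's range is limited). The gripper opens to 92 mm and grips with 3 to 60 N. Pads are 19 mm wide; open, the fingers measure 130 mm over their backs; the gripper's body (75 mm by 190 mm) begins 47 mm behind the grasp point.
Start: joints at [-0.146, 0.342, 1.524, -0, 1.275, -0.146], TCP at [0.525, 0, 0.405] pointing down, gripper open.
Joint ranges: [-2.53, 2.53], [-0.77, 2.02], [0.04, 2.7], [-1, 4.14], [0.28, 2.66], [-3.11, 3.11]. Speed limits (rad/s): [2.57, 2.57, 3.14, 3.14, 3.14, 3.14].

### API

Orientations are given as [roll, pitch, yaw] about the fixed x, y, z axes, in that order (R = Rz(yaw) Ry(pitch) Rx(roll)).
In Python, from cell import robot, viewer gives the robot as it stands.
- The arm moves only by the shell command python3 -m creep 'ROWS' [OPENING] [FORCE]. ROWS is JSON, a list that holds one entry, the list of rows, each a list of 6 numbers: the shift along the world's x, y, z in mm, then the turn, a rotation vector about the world's x, y, z in degrees. A call has 1 to 5 rows; each row shifts and turns the pose as measured when the row begins; what a row does not reach is not made up. A row lasts 1/12 s, in which the tool goes at most 41.7 mm and 7.16 degrees, less where a joint would pass 70% of its speed; a pose out of reach is approached as far as the arm can. A call with a gripper value outside its range is refused whole. OPENING is the closure, from -1 (fully open) to 1 (shut), set as the call begins (- or left out, the last holds). The fingers move at their own pace and stop on an object; FORCE is the grip in N (left out, the last holds). Time passes only in rows, so rows that do not move let the fingers close. It gives the time, the measured TCP pose, the force and the opening at its end, in the units of the state.
- robot.observe(): the state, without advancing time (a new reading comes with each control period).
- viewer.read_camera(name): name is "scene" or "side" or "wrist"; returns the picture (384x512x3 uint8, blue, green, red); there is no depth.
- viewer.camera_model(name): a dict with "fx", "fy", "cx", "cy" (pixels), "pose" (4x4, takes a point from camera to world coordinates); the wrist camera has in their place "mount" (4x4, takes a point from camera to tool coordinates, whose origin is the TCP and whose axes are the flange's). Camera axes: x right, y up, looking along -z (the intrinsics and any distortion apply to the point x, -y, -z); pixel columns grow to the right and rows downward; lengths in m; the calibration is good to about 2 mm. The wrist camera is an equidistant fisheye: a pixel r from the principal point sees the ray r / f radians off the axis. A picture is of the moment at which its call begins: read the wrist's pose just before it. camera_model takes no time and is no camera call.
- robot.hand_in(): hands the job in, once; it reports no verdict.
The state is a dict: "time": time; "qpos": joint angles; "qvel": joint speeds; "joint_efforts": joint torques, N m; "tool_pos": TCP position; "tool_rot": TCP orientation; "contact_force": force on the tool from outside, world axes, zero at the start; "torque": the same for the moment, N m; "opening": finger opening in m.
Only numpy, scipy, OpenCV 4.12 (cv2) and the standard library are available. Lean on these libraries where they do the work, as an engineer would, in place of code of your own. Each camera call takes 0.05 s, during which the arm holds its last target. There are 200 camera calls.

### The job

Open the ribbed service case on the bench and prop its lid so the lamp strip inside the lid shines on the circuit board: swing the lid right back until it leans there by itself, flip the folded stay inside the case fully up past vertical to its stop, then bring the lid gently forward and down until it rests on the stay's tip, and let go. Never let the lid drop, and leave the other things on the bench and in the case where they are.

Things in the scene. Friction and masses are not known exactly. Their poses are not given: they have to be found in the camera images.
- case: Ribbed grey aluminium case fixed to the bench: tub 135 (x) by 260 (y) by 90 mm high, walls 5 mm; circuit board and parts inside below 46 mm, except the stay's bracket and rest. Origin: centre of its underside. At yaw 0 x points away from the robot, y left, z up; the lid is hinged on the far (+x) rim, the front is the -x side.
- lid (a joint): Lid angle about the hinge (rad): 0 shut, grows as the front edge rises, 1.57 upright, stop at 1.85 where it leans back by itself (past upright it tips back, short of upright it falls shut). Flat plate 135 by 260 by 5 mm, about 0.3 kg, hinge nearly frictionless. Propped on the raised stay it rests at about 1.10.
- lid_hinge (a point): Midpoint of the lid's hinge line, on the case's far rim at 90 mm height (67.5 mm along case x from the case's middle); the hinge line runs along case y. Does not move with the lid; its axes are the case's.
- lid_handle (a point): Middle of the lid's handle: round bar 10 mm thick, 100 mm long, parallel to the hinge line, on two side arms in the lid's plane, 45 mm beyond the lid's front edge, 180 mm from the hinge line. Free gap: 40 mm bar to lid edge, 90 mm between the arms. Can be pinched from above, fingers in front of and behind it, at any lid angle; it turns between the fingers as the lid swings. Axes: the lid's.
- stay (a joint): Angle of the stay about its pivot (rad): 0 folded flat inside the case, pointing along case +y; 1.57 upright; stop at 1.8, leaning 13 degrees past upright towards case -y, where it stays by its own weight (short of upright it falls back). Nearly free pivot whose axis runs along case x.
- stay_pivot (a point): Pivot of the stay, inside the case near its right (-y) end: 12.5 mm along x and -75 mm along y from the case's middle, 73 mm above the bench (17 mm below the rim), 55 mm nearer the front than the lid's hinge line. Fixed to the case; axes are the case's.
- stay_grip (a point): Point on the stay's round steel rod (10 mm thick) 90 mm from the pivot, a good place to pinch it from above with fingers in front of and behind it (case x); at least 35 mm free on both sides and below it (to the board). It turns between light fingers with some drag (leaning the hand along with it helps). Axes: y along the rod from pivot to tip; x is the case's x.
- stay_tip (a point): Centre of the round black rubber end (12 mm across) at the free end of the stay, 115 mm from the pivot; the lid's inside rests on it when propped. Axes as stay_grip.
- battery: Black battery block 70 by 60 by 40 mm lying in the left end of the case; leave alone. Origin: centre of its underside.
- screwdriver: Screwdriver with black handle, 190 mm long, lying left of the case; leave alone. Origin: its middle at the underside.
- tape: Grey roll of tape, 90 mm across, 25 mm high, lying right of the case; leave alone. Origin: centre of its underside.
- tray: Black open tray 160 by 220 by 60 mm at the left; leave alone. Origin: centre of its underside.
- housing: Upright grey ribbed housing 90 by 110 by 182 mm at the left rear; leave alone. Origin: centre of its underside.
- mug: White mug, 80 mm across, 95 mm high, at the right; leave alone. Origin: centre of its underside.
- keypad: Black alarm keypad 130 by 90 by 20 mm lying at the right; leave alone. Origin: centre of its underside.

How it is judged:
On the way, in this order (a step that is already met when the one before it is completed fails the run):
1. the lid leans right back, with the stay still folded (value of joint lid above 1.7 rad and value of joint stay below 0.4 rad), for 0.2 s.
2. the stay is flipped up to its stop while the lid is back (value of joint stay above 1.72 rad and value of joint lid above 1.3 rad), for 0.2 s.
3. the lid has come down to rest on the stay (value of joint lid between 1.04 and 1.16 rad and value of joint stay above 1.72 rad), for 0.2 s.
At the end, for the whole second after the job is handed in: The stay stands at its stop (joint over 1.72 rad) and the lid rests still on its tip (lid angle 1.04 to 1.16 rad, slower than 0.05 rad/s) (all of step 3 and velocity of joint lid between -0.05 and 0.05 rad/s); the robot touches nothing.
It fails at once if the lid dropped (swung shut-wards faster than 2 rad/s) (velocity of joint lid below -2 rad/s).
It fails at once if something else on the bench or in the case was moved by more than 25 mm (distance of any of battery, screwdriver, tape, tray, housing, mug, keypad from where it was at the start of the episode above 0.025 m).
It also fails if it takes over 67 s, if anything falls off the work surface, if the arm or the gripper's body presses on something with over 40 N, if the wrist force passes 120 N, or if a joint passes its speed limit or range.

## Working session

There is one attempt and no reset: what is moved stays moved. The work goes in short steps, Python scripts to look and compute and a shell command to move; the robot and the scene stay as the last step left them, time stands still between calls to the robot, and variables do not carry over. Pictures are saved under pics/ and viewed, about 8 in all and at most 12, crops included, and the job is handed in when it is done.

```bash
mkdir -p pics; ls; python3 - <<'E'
from cell import robot, viewer
import cv2,numpy as np
s=robot.observe();print(s)
a=viewer.read_camera("scene");b=viewer.read_camera("side")
cv2.imwrite("pics/a.png",a);cv2.imwrite("pics/b.png",b)
cv2.imwrite("pics/ab.png",np.hstack([a,b])[:, :] if 0 else cv2.resize(a,(768,576)))
for n in("scene","side","wrist"):print(n,viewer.camera_model(n))
E
```

```text
pics
{'time': 0.0, 'qpos': array([-1.46020333e-01,  3.42712617e-01,  1.52504339e+00,  1.85815620e-06,
        1.27540033e+00, -1.45997866e-01]), 'qvel': array([ 2.69269545e-04, -2.35293723e-05,  8.05621214e-04, -7.23015819e-04,
       -2.26677775e-04, -4.79295091e-04]), 'joint_efforts': array([ 7.61924657e-04, -4.31245601e+01, -2.44219762e+01,  7.17750052e-02,
        5.59406646e-02, -1.04314388e-04]), 'tool_pos': array([5.24854925e-01, 3.31711273e-05, 4.04040792e-01]), 'tool_rot': array([-3.14004586e+00, -2.29242984e-04,  1.57077314e+00]), 'contact_force': array([0.83834202, 0.47005788, 0.24630407]), 'torque': array([ 0.00792363, -0.0208363 , -0.01126719]), 'opening': 0.09205022623886305}
scene {'fx': 374.0187774144112, 'fy': 374.0187774144112, 'cx': 250.35972074727528, 'cy': 193.35392501389435, 'pose': array([[-0.78547168, -0.49862096,  0.36662158,  1.07978032],
       [ 0.61866101, -0.64895892,  0.44284407,  0.62902568],
       [ 0.01711101,  0.57465596,  0.8182162 ,  1.26346475],
       [ 0.        ,  0.        ,  0.        ,  1.        ]])}
side {'fx': 412.3136613996571, 'fy': 412.3136613996571, 'cx': 258.8539011473987, 'cy': 198.71623955735666, 'pose': array([[-0.89961447,  0.24233357, -0.36327433, -0.07232929],
       [-0.43660005, -0.48272505,  0.75918174,  1.33895722],
       [ 0.0086136 ,  0.84157647,  0.54006929,  1.02943172],
       [ 0.        ,  0.        ,  0.        ,  1.        ]])}
wrist {'fx': 297.3186396354542, 'fy': 297.3186396354542, 'cx': 258.9696666021893, 'cy': 188.64291764528954, 'mount': array([[ 2.82514496e-05,  9.57494345e-01,  2.88452039e-01,
         7.80596760e-02],
       [ 9.99999881e-01, -1.67357538e-04,  4.57588894e-04,
         6.42509635e-04],
       [ 4.86413401e-04,  2.88451992e-01, -9.57494236e-01,
         1.96394772e-02],
       [ 0.00000000e+00,  0.00000000e+00,  0.00000000e+00,
         1.00000000e+00]])}
```

View pics/ab.png

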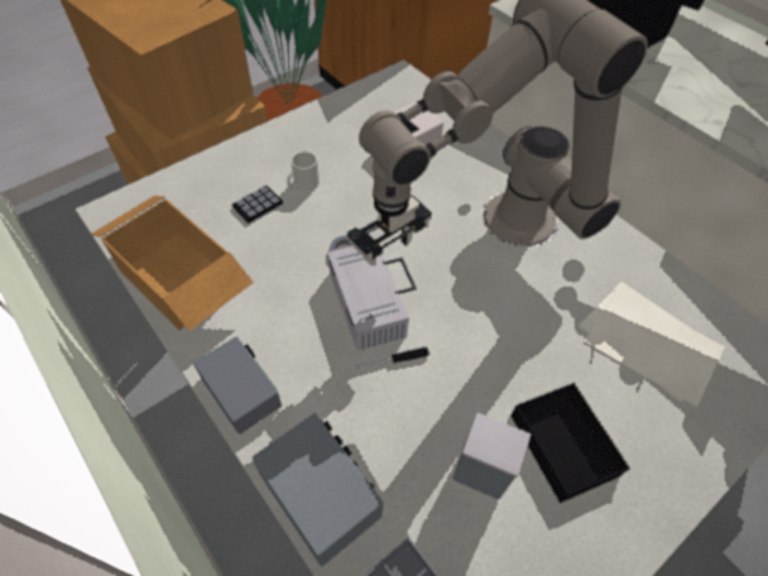

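View pics/b.png

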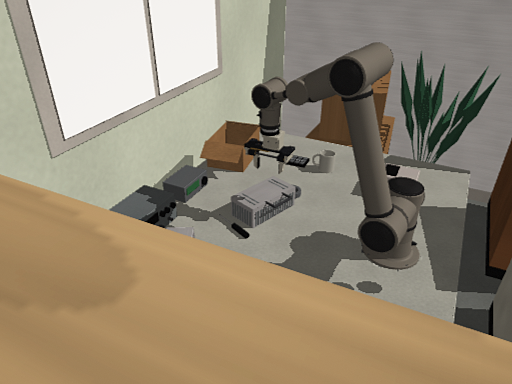

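The scene view (scaled 1.5×) shows the case at about (368,295) and the dark handle at about (402,275). In the side view the case is at about (265,200). Next I'll look with the wrist camera.

```bash
cat > h.py <<'E'
from cell import robot, viewer
import cv2,numpy as np
from scipy.spatial.transform import Rotation as R
def T():
    s=robot.observe();M=np.eye(4);M[:3,:3]=R.from_euler('xyz',s['tool_rot']).as_matrix();M[:3,3]=s['tool_pos'];return M
def snap(n,name):
    c=viewer.camera_model(n);P=T()@c['mount'] if n=='wrist' else c['pose']
    im=viewer.read_camera(n);cv2.imwrite(f'pics/{name}.png',im);np.save(f'pics/{name}.npy',P);return im
def ray(n,name,u,v):
    c=viewer.camera_model(n);P=np.load(f'pics/{name}.npy')
    x=(u-c['cx'])/c['fx'];y=(v-c['cy'])/c['fy']
    if n=='wrist':
        r=np.hypot(x,y);k=np.sin(r)/r if r>1e-9 else 1;d=np.array([x*k,-y*k,-np.cos(r)])
    else: d=np.array([x,-y,-1.])
    return P[:3,3],P[:3,:3]@d
def onz(n,name,u,v,z):
    o,d=ray(n,name,u,v);return o+d*(z-o[2])/d[2]
def pix(n,name,X):
    c=viewer.camera_model(n);P=np.load(f'pics/{name}.npy');p=np.linalg.inv(P)@np.append(X,1)
    x,y,z=p[0],-p[1],-p[2]
    r=np.hypot(x,y);k=np.arctan2(r,z)/r if n=='wrist' else 1/z
    return c['cx']+c['fx']*x*k,c['cy']+c['fy']*y*k
def two(a,b):
    (o1,d1),(o2,d2)=a,b
    A=np.c_[d1,-d2];t=np.linalg.lstsq(A,o2-o1,rcond=None)[0];p,q=o1+t[0]*d1,o2+t[1]*d2
    return (p+q)/2,np.linalg.norm(p-q)
E
python3 - <<'E'
from h import *
im=snap('wrist','w0');snap('scene','s0');snap('side','d0')
cv2.imwrite('pics/w0b.png',cv2.resize(im,(768,576)))
E
```

```text
(no output)
```

View pics/w0b.png

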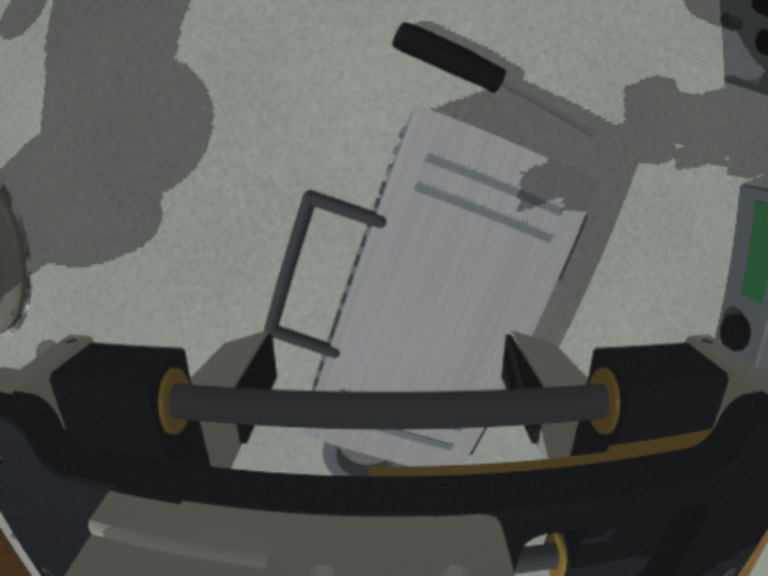

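Wrist view (scaled 1.5×): the handle bar's ends are at about (309,195) and (272,330). The lid's left-front corner is at (417,109) and its left-far corner at (586,212). The screwdriver lies at the top and the tape at the bottom, at about (350,460).

```bash
python3 - <<'E'
from h import *
f=lambda u,v,z:onz('wrist','w0',u/1.5,v/1.5,z)
a,b=f(309,195,.092),f(272,330,.092); c,d=f(417,109,.095),f(586,212,.095)
print(a,b,np.linalg.norm(a-b),(a+b)/2); print(c,d,np.linalg.norm(c-d))
e=f(317,388,.095);print(e)
yaw=np.arctan2(*( -(a-b)[:2]*[1,1])) ; t=(a-b)[:2]; print('yaw bar',np.degrees(np.arctan2(-t[0],t[1])))
t=(d-c)[:2];print('yaw edge',np.degrees(np.arctan2(t[1],t[0])))
m=((a+b)/2)[:2]
for deg in(np.degrees(np.arctan2(-(a-b)[0],(a-b)[1])),np.degrees(np.arctan2(t[1],t[0]))):
  y=np.radians(deg);X=np.array([np.cos(y),np.sin(y)]);Y=np.array([-X[1],X[0]])
  print(deg,'mid',m,'hinge',m+.18*X,'pivot',m+.125*X-.075*Y,'grip',m+.125*X+.015*Y,'hinge from corners',d[:2]-.13*Y)
E
```

```text
[0.4724043  0.05078238 0.092     ] [ 0.4402188  -0.04575855  0.092     ] 0.10176470765048876 [0.45631155 0.00251191 0.092     ]
[0.54314426 0.10661103 0.095     ] [0.66250415 0.04261705 0.095     ] 0.1354326888690313
[ 0.4712496  -0.09156942  0.095     ]
yaw bar -18.43772158407535
yaw edge -28.197675373969602
-18.43772158407535 mid [0.45631155 0.00251191] hinge [ 0.62707179 -0.05441735] pivot [ 0.55117452 -0.10817239] grip [ 0.57963915 -0.02279227] hinge from corners [ 0.62138858 -0.08070979]
-28.197675373969602 mid [0.45631155 0.00251191] hinge [ 0.61494962 -0.08254079] pivot [ 0.53103825 -0.12265166] grip [ 0.5735646  -0.04333262] hinge from corners [ 0.6010772  -0.07195489]
```

```bash
python3 -m creep '[[[-24,1,-20,0,0,-6.5],[-24,1,-20,0,0,-6.5],[-21,0,-20,0,0,-6],[0,0,0,0,0,0]]]' 0.35 10
python3 - <<'E'
from h import *
im=snap('wrist','w1');cv2.imwrite('pics/w1b.png',cv2.resize(im,(768,576)))
print(T()[:3,3],np.degrees(robot.observe()['tool_rot']),robot.observe()['opening'])
E
```

```text
time: 0.58
tool_pos: [0.4533, 0.0022, 0.3423]
tool_rot: [3.141, 0.002, 1.224]
contact_force: [-1.1, 1.0, -0.7]
opening: 0.0696
[0.45558117 0.00193539 0.34444904] [1.79638620e+02 3.76796227e-02 7.03774638e+01] 0.06583796576580288
```

View pics/w1b.png

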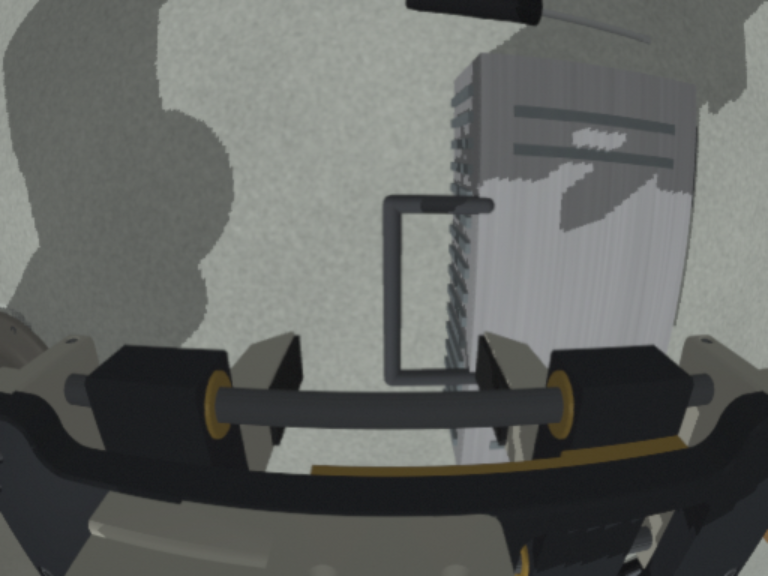

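The bar now runs vertically in the picture at x≈392, from (392,201) to (392,379), so the jaws are square to it.

```bash
python3 - <<'E'
from h import *
f=lambda u,v,z:onz('wrist','w1',u/1.5,v/1.5,z)
for z in(.085,.092,.1):
  a,b=f(392,201,z),f(392,379,z);t=a-b;print(z,(a+b)/2,np.linalg.norm(t),np.degrees(np.arctan2(-t[0],t[1])))
r=lambda n,u,v:ray('wrist',n,u/1.5,v/1.5)
for p,q in(((309,195),(392,201)),((272,330),(392,379)),((417,109),(481,54))):
  print(two(r('w0',*p),r('w1',*q)))
c,d=f(481,54,.095),f(697,85,.095);t=d-c;print(c,d,np.linalg.norm(t),np.degrees(np.arctan2(t[1],t[0])))
M=T();print(M[:3,:3])
E
```

```text
0.085 [ 4.55446461e-01 -2.56551759e-05  8.50000000e-02] 0.10642457385835359 -19.726501343892718
0.092 [0.4561854  0.00220276 0.092     ] 0.10328844578700239 -19.726501343892696
0.1 [0.4570299  0.00474953 0.1       ] 0.09970429941974379 -19.726501343892693
(array([0.47384668, 0.05159291, 0.0999023 ]), np.float64(0.00014511662260376155))
(array([ 0.43838518, -0.04825464,  0.08741092]), np.float64(0.0013238061541542584))
(array([0.54294846, 0.10779686, 0.09424752]), np.float64(0.0022675795712760113))
[0.54252153 0.1088032  0.095     ] [0.67109761 0.06386095 0.095     ] 0.13620431213794743 -19.26647255020453
[[ 3.35822011e-01  9.41908094e-01  5.72009464e-03]
 [ 9.41925233e-01 -3.35811497e-01 -2.73753563e-03]
 [-6.57633429e-04  6.30722620e-03 -9.99979893e-01]]
```

```bash
python3 -m creep '[[[0,0,-10,0,0,0],[0,0,-10,0,0,0],[0,0,-10,0,0,0],[0,0,-10,0,0,0],[0,0,-5,0,0,0]]]' 0.35 10
python3 -m creep '[[[0,0,0,0,0,0],[0,0,0,0,0,0],[0,0,0,0,0,0],[0,0,-15,0,0,0],[0,0,-15,0,0,0]]]'
```

```text
time: 1.05
tool_pos: [0.4613, 0.0012, 0.3035]
tool_rot: [3.12, -0.002, 1.237]
contact_force: [-0.7, -0.7, -0.6]
opening: 0.0324
time: 1.47
tool_pos: [0.4655, 0.0006, 0.2778]
tool_rot: [3.108, -0.004, 1.241]
contact_force: [0.4, -0.4, -0.3]
opening: 0.0297
```

```bash
cat >> h.py <<'E'
YAW=np.radians(-19.5);C=R.from_euler('z',YAW).as_matrix()
HINGE=np.array([.4565,.002,.092])+C@[.18,0,-.002]
def go(p,lean=0,side=0,depth=.159):
    """remaining shift/turn so the point depth ahead of TCP is at world p. lean: hand top toward case -x (deg); side: hand top toward case -y"""
    M=T();D=C@R.from_euler('xy',[side,-lean],degrees=True).as_matrix()@np.array([[0,1,0],[1,0,0],[0,0,-1.]])
    t=np.asarray(p)-D[:,2]*depth
    rv=np.degrees(R.from_matrix(D@M[:3,:3].T).as_rotvec())
    s=robot.observe()
    print('t',round(float(s['time']),2),'shift',np.round((t-M[:3,3])*1e3,1),'turn',np.round(rv,1),'F',np.round(s['contact_force'],1),'op',round(float(s['opening'])*1e3,1))
def handle(a,dz=0,**k): go(HINGE+C@[-.18*np.cos(a),0,.18*np.sin(a)+.002*np.cos(a)+dz],**k)
def case(p): return HINGE+C@(np.array(p)-[.0675,0,.09])   # case coords -> world
E
python3 - <<'E'
from h import *
handle(0,dz=.02);handle(0)
E
```

```text
t 1.47 shift [-9.   1.4 -6.8] turn [ 0.4  1.9 -0.6] F [ 0.4 -0.4 -0.3] op 29.7
t 1.47 shift [ -9.    1.4 -26.8] turn [ 0.4  1.9 -0.6] F [ 0.4 -0.4 -0.3] op 29.7
```

```bash
python3 -m creep '[[[-9,1.4,2,0.4,1.9,-0.6],[0,0,0,0,0,0]]]'; python3 -c "
from h import *
handle(0)"
```

```text
time: 1.63
tool_pos: [0.4568, 0.002, 0.2791]
tool_rot: [-3.14, 0.0, 1.231]
contact_force: [0.0, 0.6, 0.0]
opening: 0.0295
t 1.63 shift [ -0.3   0.  -28.1] turn [-0.  -0.1 -0. ] F [0.  0.6 0. ] op 29.5
```

```bash
python3 -m creep '[[[-1,0,-9,0,0.3,0],[-1,0,-9,0,0.3,0],[-1,0,-9,0,0.3,0],[0,0,0,0,0,0]]]'; python3 -c "
from h import *
handle(0)"
```

```text
time: 1.97
tool_pos: [0.4551, 0.0017, 0.2513]
tool_rot: [-3.132, 0.005, 1.232]
contact_force: [0.7, 0.7, -0.8]
opening: 0.0298
t 1.97 shift [ 1.4  0.3 -0.3] turn [ 0.1 -0.6 -0.1] F [ 0.7  0.7 -0.8] op 29.8
```

Good. Now I'll close on the bar.

```bash
python3 -m creep '[[[1,0,0,0,-0.6,0],[0,0,0,0,0,0],[0,0,0,0,0,0],[0,0,0,0,0,0],[0,0,0,0,0,0]]]' 1 8; python3 -m creep '[[[0,0,0,0,0,0],[0,0,0,0,0,0]]]'; python3 -c "
from h import *
handle(0);handle(.2);handle(.4)
for a in np.arange(0,1.86,.15): print(round(a,2),np.round(1e3*(C@[.18*(1-np.cos(a)),0,.18*np.sin(a)]),1))"
```

```text
time: 2.38
tool_pos: [0.4557, 0.0019, 0.2504]
tool_rot: [-3.139, 0.001, 1.232]
contact_force: [1.8, -0.6, -2.2]
opening: 0.0096
time: 2.55
tool_pos: [0.4557, 0.0019, 0.2505]
tool_rot: [-3.139, 0.001, 1.232]
contact_force: [0.2, -0.3, -2.2]
opening: 0.0095
t 2.55 shift [0.8 0.1 0.5] turn [ 0.  -0.2 -0.1] F [ 0.2 -0.3 -2.2] op 9.5
t 2.55 shift [ 4.2 -1.1 36.2] turn [ 0.  -0.2 -0.1] F [ 0.2 -0.3 -2.2] op 9.5
t 2.55 shift [14.2 -4.7 70.5] turn [ 0.  -0.2 -0.1] F [ 0.2 -0.3 -2.2] op 9.5
0.0 [0. 0. 0.]
0.15 [ 1.9 -0.7 26.9]
0.3 [ 7.6 -2.7 53.2]
0.45 [16.9 -6.  78.3]
0.6 [ 29.6 -10.5 101.6]
0.75 [ 45.5 -16.1 122.7]
0.9 [ 64.2 -22.7 141. ]
1.05 [ 85.2 -30.2 156.1]
1.2 [108.2 -38.3 167.8]
1.35 [132.5 -46.9 175.6]
1.5 [157.7 -55.8 179.5]
1.65 [183.1 -64.8 179.4]
1.8 [208.2 -73.7 175.3]
```

```bash
python3 -m creep '[[[1,0,13,0,-0.3,0],[2,0,13,0,-0.3,0],[3,-1,13,0,-0.3,0],[4,-1,13,0,-0.3,0]]]'; python3 -c "
from h import *
handle(.2);handle(.3);handle(.45)"
```

```text
time: 2.88
tool_pos: [0.4621, -0.0004, 0.3003]
tool_rot: [3.14, -0.0, 1.234]
contact_force: [-3.7, -2.4, -0.9]
opening: 0.0097
t 2.88 shift [ -2.2   1.3 -13.6] turn [ 0.   0.1 -0.2] F [-3.7 -2.4 -0.9] op 9.7
t 2.88 shift [ 2.  -0.2  3.8] turn [ 0.   0.1 -0.2] F [-3.7 -2.4 -0.9] op 9.7
t 2.88 shift [11.3 -3.5 28.8] turn [ 0.   0.1 -0.2] F [-3.7 -2.4 -0.9] op 9.7
```

```bash
python3 -m creep '[[[4,-1,12,0,-0.3,0],[5,-2,12,0,-0.3,0],[6,-2,12,0,-0.3,0],[7,-2,12,0,-0.3,0],[8,-3,12,0,-0.3,0]]]'; python3 -c "
from h import *
handle(.5);handle(.65);handle(.8);handle(.95)"
```

```text
time: 3.3
tool_pos: [0.4888, -0.0108, 0.3618]
tool_rot: [3.127, -0.004, 1.235]
contact_force: [-0.3, 0.5, -3.0]
opening: 0.0094
t 3.3 shift [-11.5   5.4 -24.7] turn [ 0.   0.8 -0.2] F [-0.3  0.5 -3. ] op 9.4
t 3.3 shift [ 2.3  0.5 -2.3] turn [ 0.   0.8 -0.2] F [-0.3  0.5 -3. ] op 9.4
t 3.3 shift [19.2 -5.4 17.7] turn [ 0.   0.8 -0.2] F [-0.3  0.5 -3. ] op 9.4
t 3.3 shift [ 38.7 -12.3  34.8] turn [ 0.   0.8 -0.2] F [-0.3  0.5 -3. ] op 9.4
```

```bash
python3 -m creep '[[[9,-3,8,0,0.5,0],[9,-3,8,0,0.3,0],[10,-3,8,0,0,0],[10,-4,8,0,0,0]]]'; python3 -c "
from h import *
for a in (.8,.9,1.,1.1,1.2,1.3):handle(a)"
```

```text
time: 3.63
tool_pos: [0.5251, -0.0231, 0.397]
tool_rot: [-3.134, 0.001, 1.235]
contact_force: [1.3, 2.7, -2.3]
opening: 0.0097
t 3.63 shift [-17.1   6.8 -17.5] turn [-0.1 -0.4 -0.3] F [ 1.3  2.7 -2.3] op 9.7
t 3.63 shift [-4.4  2.3 -5.8] turn [-0.1 -0.4 -0.3] F [ 1.3  2.7 -2.3] op 9.7
t 3.63 shift [ 9.4 -2.6  4.5] turn [-0.1 -0.4 -0.3] F [ 1.3  2.7 -2.3] op 9.7
t 3.63 shift [24.1 -7.8 13.3] turn [-0.1 -0.4 -0.3] F [ 1.3  2.7 -2.3] op 9.7
t 3.63 shift [ 39.6 -13.3  20.5] turn [-0.1 -0.4 -0.3] F [ 1.3  2.7 -2.3] op 9.7
t 3.63 shift [ 55.7 -19.   26. ] turn [-0.1 -0.4 -0.3] F [ 1.3  2.7 -2.3] op 9.7
```

```bash
python3 -m creep '[[[11,-3,5,0,-0.3,0],[12,-4,5,0,-0.1,0],[12,-4,4,0,0,0],[13,-4,3,0,0,0],[13,-4,3,0,0,0]]]'; python3 -c "
from h import *
for a in (1.2,1.3,1.4,1.5,1.6):handle(a)"
```

```text
time: 4.05
tool_pos: [0.5851, -0.0433, 0.4251]
tool_rot: [-3.14, 0.002, 1.235]
contact_force: [-1.1, -2.1, -1.3]
opening: 0.0097
t 4.05 shift [-20.4   6.9  -7.6] turn [ 0.1 -0.1 -0.3] F [-1.1 -2.1 -1.3] op 9.7
t 4.05 shift [-4.3  1.2 -2.1] turn [ 0.1 -0.1 -0.3] F [-1.1 -2.1 -1.3] op 9.7
t 4.05 shift [12.3 -4.6  1.7] turn [ 0.1 -0.1 -0.3] F [-1.1 -2.1 -1.3] op 9.7
t 4.05 shift [ 29.1 -10.6   3.6] turn [ 0.1 -0.1 -0.3] F [-1.1 -2.1 -1.3] op 9.7
t 4.05 shift [ 46.1 -16.6   3.8] turn [ 0.1 -0.1 -0.3] F [-1.1 -2.1 -1.3] op 9.7
```

```bash
python3 -m creep '[[[13,-4,2,0,0,0],[13,-5,1,0,0,0],[13,-5,0,0,0,0],[13,-5,-1,0,0,0],[13,-5,-1,0,0,0]]]'; python3 -c "
from h import *
for a in (1.6,1.7,1.8,1.85):handle(a)"
```

```text
time: 4.47
tool_pos: [0.6527, -0.068, 0.4289]
tool_rot: [3.139, 0.001, 1.235]
contact_force: [-0.6, 1.6, -6.5]
opening: 0.0097
t 4.47 shift [-21.6   8.2  -0. ] turn [ 0.1  0.1 -0.3] F [-0.6  1.6 -6.5] op 9.7
t 4.47 shift [-4.7  2.2 -1.7] turn [ 0.1  0.1 -0.3] F [-0.6  1.6 -6.5] op 9.7
t 4.47 shift [12.  -3.7 -5.1] turn [ 0.1  0.1 -0.3] F [-0.6  1.6 -6.5] op 9.7
t 4.47 shift [20.2 -6.6 -7.4] turn [ 0.1  0.1 -0.3] F [-0.6  1.6 -6.5] op 9.7
```

```bash
python3 -m creep '[[[9,-3,-3,0,0,0],[9,-3,-4,0,0,0],[3,-1,-1,0,0,0],[0,0,0,0,0,0]]]'; python3 -c "
from h import *
for a in (1.7,1.8,1.85):handle(a)"
```

```text
time: 4.8
tool_pos: [0.6745, -0.0757, 0.4222]
tool_rot: [-3.138, 0.002, 1.235]
contact_force: [-2.8, 0.7, 1.7]
opening: 0.0097
t 4.8 shift [-26.5   9.9   5. ] turn [ 0.  -0.2 -0.3] F [-2.8  0.7  1.7] op 9.7
t 4.8 shift [-9.8  4.   1.6] turn [ 0.  -0.2 -0.3] F [-2.8  0.7  1.7] op 9.7
t 4.8 shift [-1.6  1.1 -0.7] turn [ 0.  -0.2 -0.3] F [-2.8  0.7  1.7] op 9.7
```

```bash
python3 -m creep '[[[0,0,0,0,0,0],[0,0,0,0,0,0],[0,0,0,0,0,0],[0,0,0,0,0,0],[0,0,0,0,0,0]]]' 0.3; python3 -m creep '[[[1,0,10,0,0,0],[1,0,12,0,0,0],[1,0,14,0,0,0],[1,0,14,0,0,0],[0,0,10,0,0,0]]]';python3 -m creep '[[[-30,10,0,0,-4,0],[-30,10,0,0,-4,0],[-30,10,0,0,-4,0],[-30,10,0,0,-4,0],[0,0,0,0,0,0]]]'; python3 - <<'E'
from h import *
p=case([.0125,.015,.073]);print(p);go(p,lean=25,depth=.169);go(p+[0,0,.08],lean=25,depth=.169)
im=snap('wrist','w2');cv2.imwrite('pics/w2b.png',cv2.resize(im,(768,576)))
E
```

```text
time: 5.22
tool_pos: [0.6747, -0.0758, 0.4224]
tool_rot: [-3.14, 0.002, 1.235]
contact_force: [-0.3, 0.3, 0.1]
opening: 0.0318
time: 5.63
tool_pos: [0.6788, -0.0759, 0.4843]
tool_rot: [-3.136, 0.002, 1.235]
contact_force: [0.3, 0.5, -0.9]
opening: 0.0323
time: 6.05
tool_pos: [0.5584, -0.0361, 0.4825]
tool_rot: [2.873, -0.093, 1.245]
contact_force: [0.5, 0.3, -0.7]
opening: 0.0321
[ 0.57933729 -0.02558624  0.073     ]
t 6.05 shift [ -46.4   34.4 -256.3] turn [-8.2 -7.3 -1.3] F [ 0.5  0.3 -0.7] op 32.1
t 6.05 shift [ -46.4   34.4 -176.3] turn [-8.2 -7.3 -1.3] F [ 0.5  0.3 -0.7] op 32.1
```

View pics/w2b.png

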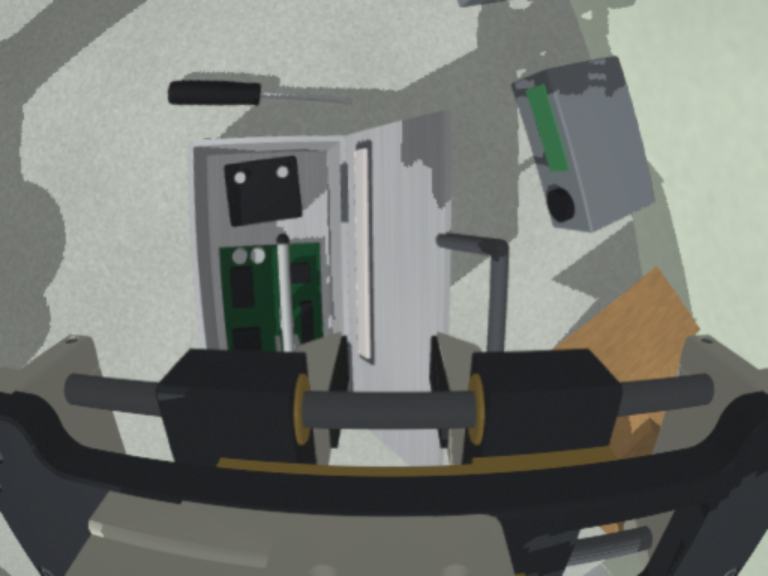

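The lid leans back. The stay is still folded, with its black tip at about (283,239) and its white rod running to (288,350). The battery is at (262,190).

```bash
python3 - <<'E'
from h import *
f=lambda u,v,z:onz('wrist','w2',u/1.5,v/1.5,z)
for u,v in((283,239),(284,255),(288,345),(286,300)): p=f(u,v,.073);print(p, 'case',np.linalg.inv(C)@(p-HINGE)+[.0675,0,.09])
print('expected tip',case([.0125,.04,.073]),'px',np.array(pix('wrist','w2',case([.0125,.04,.073])))*1.5)
p=case([-.0675,.13,.09]);print('corner px',np.array(pix('wrist','w2',p))*1.5)
E
```

```text
[ 0.5880331 -0.0014806  0.073    ] case [0.0126504 0.0406257 0.073    ]
[ 0.58349356 -0.01510722  0.073     ] case [0.01291991 0.02626534 0.073     ]
[ 0.55395805 -0.09410914  0.073     ] case [ 0.01144989 -0.0580643   0.073     ]
[ 0.56936925 -0.05379901  0.073     ] case [ 0.01252133 -0.01492193  0.073     ]
expected tip [ 0.58768246 -0.0020202   0.073     ] px [282.86102564 239.70927862]
corner px [187.37701836 140.59278364]
```

The model agrees with what I measured to about 1 mm. Next I move above the grip, leaning.

```bash
python3 -m creep '[[[-15,11,-20,-4,-3.5,-0.6],[-15,11,-25,-4,-3.5,-0.6],[-15,11,-25,0,0,0],[0,0,-25,0,0,0],[0,0,0,0,0,0]]]';python3 - <<'E'
from h import *
p=case([.0125,.015,.073]);go(p+[0,0,.08],lean=25,depth=.169)
print(robot.observe()['qpos'])
E
```

```text
time: 6.52
tool_pos: [0.5183, -0.0045, 0.3949]
tool_rot: [2.686, 0.002, 1.231]
contact_force: [-0.5, 0.8, -0.9]
opening: 0.0319
t 6.52 shift [ -6.3   2.7 -88.8] turn [ 0.5  1.  -0. ] F [-0.5  0.8 -0.9] op 31.9
[-0.13135287  0.24743588  1.73042403 -0.14060571  0.72145782  0.2929739 ]
```

```bash
python3 -m creep '[[[-3,1,-20,0,0.6,0],[-3,1,-20,0,0.6,0],[-2,0,-20,0,0.5,0],[-2,0,-20,0,0.5,0],[0,0,-5,0,0,0]]]';python3 - <<'E'
from h import *
p=case([.0125,.015,.073]);go(p+[0,0,.08],lean=25,depth=.169);go(p,lean=25,depth=.169)
print(robot.observe()['qpos'])
E
```

```text
time: 6.93
tool_pos: [0.5178, -0.0047, 0.3171]
tool_rot: [2.707, 0.013, 1.229]
contact_force: [-1.2, 0.7, -0.6]
opening: 0.0315
t 6.93 shift [ -5.8   2.9 -10.9] turn [ 0.7 -0.4  0.1] F [-1.2  0.7 -0.6] op 31.5
t 6.93 shift [ -5.8   2.9 -90.9] turn [ 0.7 -0.4  0.1] F [-1.2  0.7 -0.6] op 31.5
[-0.12980422  0.34609312  1.83250864 -0.19327634  0.54770434  0.3531734 ]
```

```bash
python3 -m creep '[[[-4,1.5,-14,0.5,0.8,0],[-4,1.5,-14,0.5,0.8,0],[-2,1,-14,0.3,0.8,0],[-1,0,0,0,0,0]]]';python3 - <<'E'
from h import *
p=case([.0125,.015,.073]);go(p,lean=23,depth=.169)
print(robot.observe()['qpos'])
im=snap('side','d3');im2=snap('wrist','w3');cv2.imwrite('pics/w3b.png',np.vstack([cv2.resize(im[120:260,150:370],(704,448))[:, :],])) 
E
```

```text
time: 7.27
tool_pos: [0.5107, -0.0018, 0.2753]
tool_rot: [2.752, 0.004, 1.227]
contact_force: [0.0, 0.4, -0.1]
opening: 0.032
t 7.27 shift [  6.4  -1.8 -46.7] turn [-0.  -0.7  0.2] F [ 0.   0.4 -0.1] op 32.0
[-0.13040502  0.40248474  1.88262643 -0.18169687  0.48203118  0.35735411]
```

View pics/w3b.png

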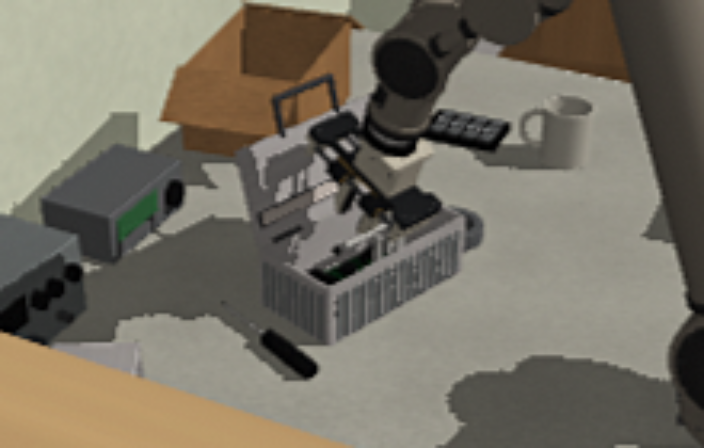

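The hand leans toward the robot between the lid and the front rim. Both gaps look open, and the lid handle is upright at the back.

```bash
python3 -m creep '[[[1,0,-10,0,0,0],[1,0,-10,0,0,0],[1,0,-7,0,0,0],[0,0,0,0,0,0]]]';python3 - <<'E'
from h import *
p=case([.0125,.015,.073]);go(p,lean=23,depth=.169)
print(robot.observe()['qpos'])
E
```

```text
time: 7.7
tool_pos: [0.5159, -0.002, 0.2511]
tool_rot: [2.74, 0.002, 1.228]
contact_force: [-1.1, 0.0, 1.2]
opening: 0.0327
t 7.7 shift [  1.2  -1.6 -22.5] turn [ 0.1 -0.   0.1] F [-1.1  0.   1.2] op 32.7
[-0.1293639   0.4490831   1.89689918 -0.2126312   0.41078915  0.39172865]
```

```bash
python3 -m creep '[[[0,-1,-8,0,0.4,0],[0,-0.5,-8,0,0.4,0],[0,0,-6,0,0.3,0],[0,0,0,0,0,0]]]';python3 - <<'E'
from h import *
p=case([.0125,.015,.073]);go(p,lean=23,depth=.169)
print(robot.observe()['qpos'])
E
```

```text
time: 8.03
tool_pos: [0.5162, -0.0036, 0.2276]
tool_rot: [2.758, 0.008, 1.228]
contact_force: [-0.3, 1.1, -0.3]
opening: 0.0323
t 8.03 shift [0.9 0.1 1. ] turn [ 0.1 -1.1  0.1] F [-0.3  1.1 -0.3] op 32.3
[-0.13207653  0.4924107   1.90829005 -0.23566996  0.37635786  0.41229458]
```

Now I'll pinch it lightly.

```bash
python3 -m creep '[[[1,0,1,0,-1,0],[0,0,0,0,0,0],[0,0,0,0,0,0],[0,0,0,0,0,0],[0,0,0,0,0,0]]]' 1 5; python3 -m creep '[[[0,0,0,0,0,0],[0,0,0,0,0,0]]]'; python3 - <<'E'
from h import *
p=case([.0125,.015,.073]);go(p,lean=23,depth=.169)
for d in range(0,104,15):
  a=np.radians(d);print(d,np.round(1e3*(case([.0125,-.075+.09*np.cos(a),.073+.09*np.sin(a)])-p),1))
E
```

```text
time: 8.45
tool_pos: [0.5168, -0.0034, 0.2282]
tool_rot: [2.742, 0.002, 1.228]
contact_force: [-1.1, 0.7, -0.4]
opening: 0.0098
time: 8.62
tool_pos: [0.5167, -0.0034, 0.2285]
tool_rot: [2.742, 0.002, 1.228]
contact_force: [-0.9, -1.0, -0.9]
opening: 0.0099
t 8.62 shift [ 0.4 -0.2  0.1] turn [ 0.1 -0.2  0.1] F [-0.9 -1.  -0.9] op 9.9
0 [0. 0. 0.]
15 [-1.  -2.9 23.3]
30 [ -4.  -11.4  45. ]
45 [ -8.8 -24.8  63.6]
60 [-15.  -42.4  77.9]
75 [-22.3 -62.9  86.9]
90 [-30.  -84.8  90. ]
```

```bash
cat >> h.py <<'E'
def stay(d,lean=None,side=None,depth=.169):
    a=np.radians(d);print(d,end=' ');go(case([.0125,-.075+.09*np.cos(a),.073+.09*np.sin(a)]),lean=23-13*d/90 if lean is None else lean,side=25*d/90 if side is None else side,depth=depth)
E
python3 -m creep '[[[1,-1,8,0.6,0.2,0],[1,-1,8,0.6,0.4,0],[1,-1,8,0.6,0.4,0]]]'; python3 -c "
from h import *
for d in(15,20,25,30,40):stay(d)"
```

```text
time: 8.87
tool_pos: [0.5196, -0.0079, 0.252]
tool_rot: [2.772, -0.02, 1.228]
contact_force: [-0.2, -8.5, -3.1]
opening: 0.0106
15 t 8.87 shift [ -1.9 -12.1   1.8] turn [ 2.7 -0.6  1.7] F [-0.2 -8.5 -3.1] op 10.6
20 t 8.87 shift [ -2.1 -18.9   9.7] turn [ 4.2 -0.4  2.1] F [-0.2 -8.5 -3.1] op 10.6
25 t 8.87 shift [ -2.4 -26.3  17.2] turn [ 5.7 -0.1  2.6] F [-0.2 -8.5 -3.1] op 10.6
30 t 8.87 shift [ -3.  -34.3  24.4] turn [7.2 0.1 3. ] F [-0.2 -8.5 -3.1] op 10.6
40 t 8.87 shift [ -4.5 -51.8  37.2] turn [10.1  0.5  3.9] F [-0.2 -8.5 -3.1] op 10.6
```

```bash
python3 -m creep '[[[-1,-10,3,2,-0.3,1],[-1,-9,8,2,0,1],[-1,-9,8,2,0,1]]]'; python3 -c "
from h import *
for d in(20,25,30,35,40,50):stay(d)"
```

```text
time: 9.12
tool_pos: [0.5162, -0.0351, 0.2716]
tool_rot: [2.802, -0.125, 1.282]
contact_force: [-0.6, -6.8, -4.5]
opening: 0.0113
20 t 9.12 shift [ 1.3  8.3 -9.9] turn [-2.1 -0.1 -1.1] F [-0.6 -6.8 -4.5] op 11.3
25 t 9.12 shift [ 1.   0.9 -2.3] turn [-0.6  0.1 -0.7] F [-0.6 -6.8 -4.5] op 11.3
30 t 9.12 shift [ 0.5 -7.1  4.8] turn [ 0.9  0.4 -0.2] F [-0.6 -6.8 -4.5] op 11.3
35 t 9.12 shift [ -0.2 -15.6  11.5] turn [2.3 0.6 0.2] F [-0.6 -6.8 -4.5] op 11.3
40 t 9.12 shift [ -1.  -24.6  17.6] turn [3.8 0.8 0.7] F [-0.6 -6.8 -4.5] op 11.3
50 t 9.12 shift [ -3.2 -44.1  28.2] turn [6.8 1.3 1.4] F [-0.6 -6.8 -4.5] op 11.3
```

```bash
python3 -m creep '[[[-1,-10,4,1.3,0.3,0.2],[-1,-9,6,1.3,0.3,0.2],[-1,-9,6,1.3,0.3,0.2]]]'; python3 -c "
from h import *
for d in(30,40,45,50,55,60):stay(d)
im=snap('side','d4');cv2.imwrite('pics/d4b.png',cv2.resize(im[120:260,150:370],(704,448)))"
```

```text
time: 9.37
tool_pos: [0.513, -0.0632, 0.2895]
tool_rot: [2.838, -0.194, 1.289]
contact_force: [-0.2, 0.3, -1.4]
opening: 0.0125
30 t 9.37 shift [  3.7  21.  -13.1] turn [-3.5 -0.4 -0.9] F [-0.2  0.3 -1.4] op 12.5
40 t 9.37 shift [ 2.2  3.4 -0.3] turn [-0.5  0.  -0. ] F [-0.2  0.3 -1.4] op 12.5
45 t 9.37 shift [ 1.2 -6.1  5.3] turn [1.  0.3 0.4] F [-0.2  0.3 -1.4] op 12.5
50 t 9.37 shift [  0.  -16.1  10.3] turn [2.5 0.5 0.8] F [-0.2  0.3 -1.4] op 12.5
55 t 9.37 shift [ -1.2 -26.4  14.6] turn [4.  0.7 1.1] F [-0.2  0.3 -1.4] op 12.5
60 t 9.37 shift [ -2.6 -37.2  18.3] turn [5.5 1.  1.5] F [-0.2  0.3 -1.4] op 12.5
```

View pics/d4b.png

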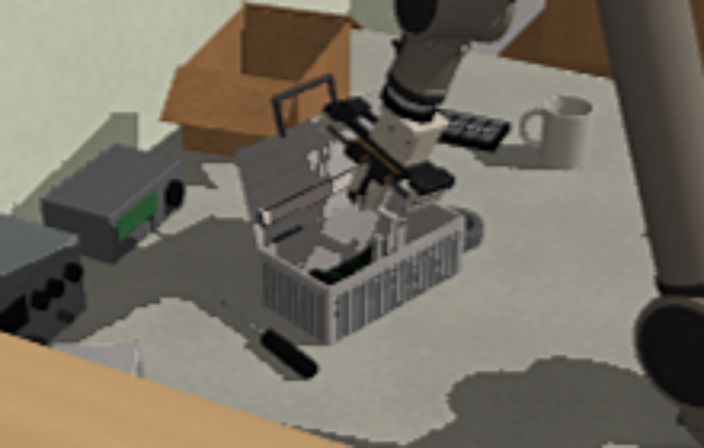

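The stay has left the board and appears between the fingers, near (395,225). The lid is still back.

```bash
python3 -m creep '[[[0,-9,5,1.3,0.3,0.4],[-1,-9,5,1.3,0.3,0.4],[-1,-10,5,1.4,0.3,0.4],[-1,-10,4,1.4,0.3,0.3]]]'; python3 -c "
from h import *
for d in(50,60,65,70,75,80):stay(d)"
```

```text
time: 9.75
tool_pos: [0.5091, -0.1025, 0.3086]
tool_rot: [2.888, -0.28, 1.304]
contact_force: [0.8, -0.6, -3.6]
opening: 0.0138
50 t 9.75 shift [ 3.9 23.3 -8.7] turn [-3.  -0.9 -0.8] F [ 0.8 -0.6 -3.6] op 13.8
60 t 9.75 shift [ 1.3  2.2 -0.8] turn [-0.  -0.4 -0.1] F [ 0.8 -0.6 -3.6] op 13.8
65 t 9.75 shift [-0.2 -8.8  2.2] turn [ 1.5 -0.2  0.3] F [ 0.8 -0.6 -3.6] op 13.8
70 t 9.75 shift [ -1.8 -20.    4.3] turn [3.  0.1 0.6] F [ 0.8 -0.6 -3.6] op 13.8
75 t 9.75 shift [ -3.4 -31.5   5.8] turn [4.5 0.3 0.9] F [ 0.8 -0.6 -3.6] op 13.8
80 t 9.75 shift [ -5.2 -43.    6.4] turn [6.1 0.5 1.2] F [ 0.8 -0.6 -3.6] op 13.8
```

```bash
python3 -m creep '[[[-1,-10,3,1.3,0,0.3],[-1,-10,2,1.4,0.1,0.3],[-2,-11,2,1.4,0.2,0.3],[-2,-11,1,1.4,0.2,0.3]]]'; python3 -c "
from h import *
for d in(70,75,80,85,90,95,100):stay(d)
print(robot.observe()['qpos'])"
```

```text
time: 10.08
tool_pos: [0.5025, -0.1458, 0.3157]
tool_rot: [2.927, -0.371, 1.312]
contact_force: [2.3, 0.3, -3.3]
opening: 0.0125
70 t 10.08 shift [ 4.8 23.2 -2.8] turn [-2.5 -0.6 -0.6] F [ 2.3  0.3 -3.3] op 12.5
75 t 10.08 shift [ 3.2 11.8 -1.4] turn [-1.  -0.4 -0.3] F [ 2.3  0.3 -3.3] op 12.5
80 t 10.08 shift [ 1.5  0.2 -0.7] turn [ 0.5 -0.2 -0.1] F [ 2.3  0.3 -3.3] op 12.5
85 t 10.08 shift [ -0.3 -11.4  -0.9] turn [2.  0.1 0.2] F [ 2.3  0.3 -3.3] op 12.5
90 t 10.08 shift [ -2.1 -23.1  -1.9] turn [3.5 0.3 0.4] F [ 2.3  0.3 -3.3] op 12.5
95 t 10.08 shift [ -3.9 -34.7  -3.6] turn [5.1 0.5 0.7] F [ 2.3  0.3 -3.3] op 12.5
100 t 10.08 shift [ -5.6 -46.2  -6.2] turn [6.6 0.7 0.9] F [ 2.3  0.3 -3.3] op 12.5
[-0.53802456  0.40176869  1.74421402  0.51442136  0.94557888 -0.53420154]
```

```bash
python3 -m creep '[[[-1,-11,0,1.5,0,0.2],[-1,-11,-1,1.5,0.2,0.2],[-2,-11,-1,1.5,0.2,0.2],[-2,-11,-2,1.5,0.2,0.2],[-1,-8,-2,1,0.2,0.2]]]'; python3 -m creep '[[[0,0,0,0,0,0]]]'; python3 -c "
from h import *
for d in(95,100,103,106):stay(d)
im=snap('side','d5');cv2.imwrite('pics/d5b.png',cv2.resize(im[120:260,150:370],(704,448)))"
```

```text
time: 10.5
tool_pos: [0.4946, -0.1994, 0.3087]
tool_rot: [2.982, -0.487, 1.307]
contact_force: [-1.3, 1.4, 1.2]
opening: 0.0114
time: 10.58
tool_pos: [0.4944, -0.2006, 0.3083]
tool_rot: [2.984, -0.487, 1.305]
contact_force: [-2.8, 1.1, 3.7]
opening: 0.0115
95 t 10.58 shift [ 4.2 20.1  3.8] turn [-2.1 -0.6 -0.3] F [-2.8  1.1  3.7] op 11.5
100 t 10.58 shift [2.4 8.6 1.2] turn [-0.6 -0.4 -0.1] F [-2.8  1.1  3.7] op 11.5
103 t 10.58 shift [ 1.3  1.8 -0.7] turn [ 0.4 -0.3  0.1] F [-2.8  1.1  3.7] op 11.5
106 t 10.58 shift [ 0.3 -5.  -2.9] turn [ 1.3 -0.1  0.2] F [-2.8  1.1  3.7] op 11.5
```

View pics/d5b.png

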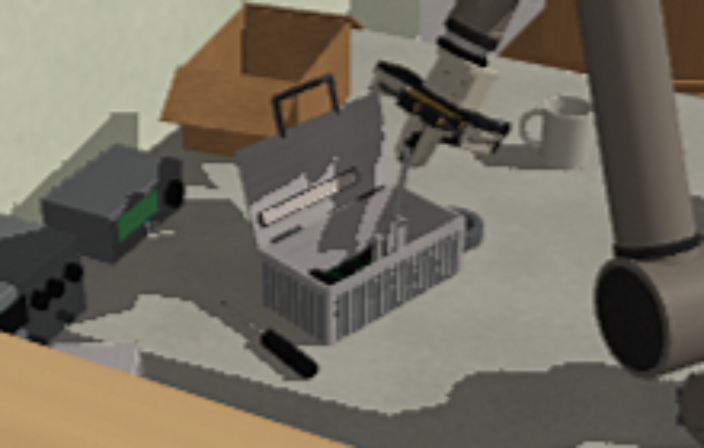

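The rod stands between the fingers and leans past vertical, with its foot at about (390,235). I'll open and withdraw along the hand axis.

```bash
python3 -m creep '[[[0,0,0,0,0,0],[0,0,0,0,0,0],[0,0,0,0,0,0],[0,0,0,0,0,0],[0,0,0,0,0,0]]]' 0.1; python3 -m creep '[[[0,-3,10,0,0,0],[0,-3,12,0,0,0],[0,-3,12,0,0,0],[0,-3,14,0,0,0],[0,-3,14,0,0,0]]]'; python3 -m creep '[[[0,0,18,0,0,0],[0,0,18,0,0,0],[0,0,18,0,0,0],[0,0,18,0,0,0],[0,0,0,0,0,0]]]';python3 -c "
from h import *
handle(1.85,dz=.05)
im=snap('wrist','w6');snap('side','d6');snap('scene','s6')
cv2.imwrite('pics/w6b.png',cv2.resize(im,(768,576)))"
```

```text
time: 11.05
tool_pos: [0.4952, -0.1981, 0.3089]
tool_rot: [2.98, -0.482, 1.308]
contact_force: [0.0, -0.4, -0.3]
opening: 0.0392
time: 11.47
tool_pos: [0.4948, -0.2124, 0.3731]
tool_rot: [2.986, -0.483, 1.307]
contact_force: [-0.2, -0.1, -0.5]
opening: 0.0416
time: 11.88
tool_pos: [0.4943, -0.2131, 0.4555]
tool_rot: [2.978, -0.478, 1.309]
contact_force: [0.4, -0.6, 0.5]
opening: 0.0409
t 11.88 shift [178.7 138.4  16. ] turn [-23.4  16.9  -2.2] F [ 0.4 -0.6  0.5] op 40.9
```

View pics/w6b.png

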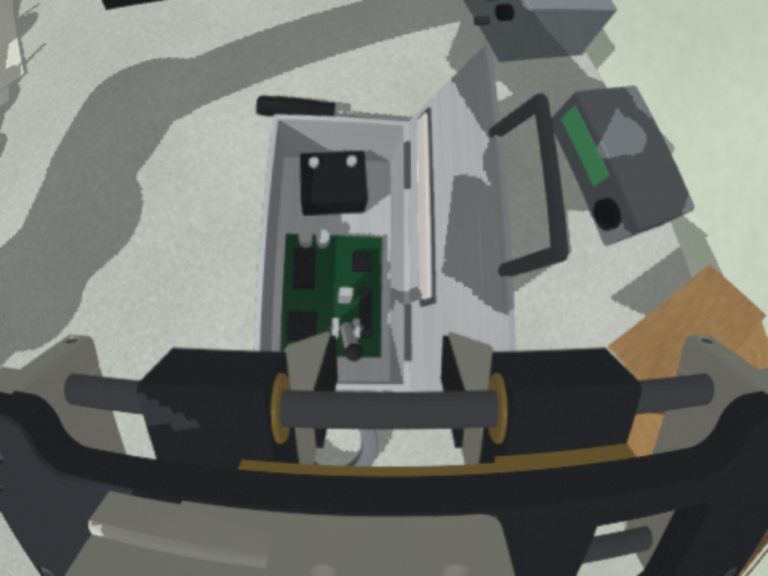

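The stay points up with its black tip at about (353,352). The lid is still back, with bar ends at about (545,100) and (562,255).

```bash
python3 - <<'E'
from h import *
for a in(1.5,1.65,1.8):print('tip',a,np.array(pix('wrist','w6',case([.0125,-.075+.115*np.cos(a),.073+.115*np.sin(a)])))*1.5)
for a in(1.7,1.85):
  for y in(.045,-.045):print('bar',a,y,np.array(pix('wrist','w6',HINGE+C@[-.18*np.cos(a),y,.18*np.sin(a)]))*1.5)
E
python3 -m creep '[[[20,20,12,-5,3.5,-0.5],[20,20,12,-5,3.5,-0.5],[20,20,5,-5,3.5,-0.5],[20,20,0,-5,3.5,-0.5],[20,15,0,-3,2,0]]]'; python3 -c "
from h import *
handle(1.85,dz=.05)"
```

```text
tip 1.5 [355.59186896 299.06987707]
tip 1.65 [355.22363802 325.43445381]
tip 1.8 [354.65590639 351.90897038]
bar 1.7 0.045 [502.53939181  94.51487446]
bar 1.7 -0.045 [517.51896151 237.58237017]
bar 1.85 0.045 [538.05763476 105.94938949]
bar 1.85 -0.045 [555.82650206 243.42429839]
time: 12.45
tool_pos: [0.5931, -0.1202, 0.4744]
tool_rot: [-3.138, 0.009, 1.212]
contact_force: [0.7, -0.6, -0.0]
opening: 0.0415
t 12.45 shift [79.8 45.5 -2.9] turn [ 0.4 -0.4  1.1] F [ 0.7 -0.6 -0. ] op 41.5
```

Stay at 1.80, on its stop, and lid at about 1.85. Now to the handle again.

```bash
python3 -m creep '[[[20,11,3,0,0,0.3],[20,11,3,0,0,0.3],[20,11,3,0,0,0.3],[20,11,3,0,0,0.2],[0,0,0,0,0,0]]]' 0.2; python3 -c "
from h import *
handle(1.85,dz=.02);handle(1.85)"
```

```text
time: 12.87
tool_pos: [0.6799, -0.0677, 0.4764]
tool_rot: [-3.122, 0.015, 1.241]
contact_force: [0.9, 0.6, -0.1]
opening: 0.0363
t 12.87 shift [ -7.   -7.  -34.9] turn [ 0.4 -1.3 -0.6] F [ 0.9  0.6 -0.1] op 36.3
t 12.87 shift [ -7.   -7.  -54.9] turn [ 0.4 -1.3 -0.6] F [ 0.9  0.6 -0.1] op 36.3
```

```bash
python3 -m creep '[[[-6,-7,0,0.4,-1.3,-0.6],[-1,0,-12,0,0,0],[-1,0,-12,0,0.2,0],[-1,0,-10,0,0.2,0],[0,0,0,0,0,0]]]' 0.2; python3 -c "
from h import *
handle(1.85)"
```

```text
time: 13.28
tool_pos: [0.6707, -0.0746, 0.4315]
tool_rot: [-3.121, 0.005, 1.233]
contact_force: [-0.0, 0.2, -0.1]
opening: 0.0368
t 13.28 shift [  2.2  -0.  -10. ] turn [-0.1 -1.2 -0.1] F [-0.   0.2 -0.1] op 36.8
```

```bash
python3 -m creep '[[[2,0,-8,0,-1,0],[1,0,-2,0,0,0],[0,0,0,0,0,0]]]' 0.2; python3 -m creep '[[[0,0,0,0,0,0],[0,0,0,0,0,0],[0,0,0,0,0,0],[0,0,0,0,0,0],[0,0,0,0,0,0]]]' 1 10;python3 -m creep '[[[0,0,0,0,0,0],[0,0,0,0,0,0],[0,0,0,0,0,0]]]'; python3 -c "
from h import *
for a in(1.85,1.75,1.65,1.57):handle(a)"
```

```text
time: 13.53
tool_pos: [0.6728, -0.0757, 0.4189]
tool_rot: [-3.132, 0.0, 1.232]
contact_force: [-0.0, 0.2, 0.1]
opening: 0.0368
time: 13.95
tool_pos: [0.6726, -0.0762, 0.4206]
tool_rot: [-3.133, 0.001, 1.232]
contact_force: [0.2, -0.6, -3.1]
opening: 0.0095
time: 14.2
tool_pos: [0.6726, -0.0762, 0.4206]
tool_rot: [-3.133, 0.001, 1.232]
contact_force: [0.1, -0.3, -0.6]
opening: 0.0094
t 14.2 shift [0.4 1.5 0.9] turn [-0.1 -0.5 -0.1] F [ 0.1 -0.3 -0.6] op 9.4
t 14.2 shift [-16.2   7.4   5.2] turn [-0.1 -0.5 -0.1] F [ 0.1 -0.3 -0.6] op 9.4
t 14.2 shift [-33.   13.3   7.7] turn [-0.1 -0.5 -0.1] F [ 0.1 -0.3 -0.6] op 9.4
t 14.2 shift [-46.5  18.1   8.4] turn [-0.1 -0.5 -0.1] F [ 0.1 -0.3 -0.6] op 9.4
```

```bash
python3 -m creep '[[[-8,3,3,0,0,0],[-8,3,2,0,0,0],[-8,3,1,0,0,0],[-8,3,1,0,0,0],[-8,3,0,0,0,0]]]'; python3 -c "
from h import *
for a in(1.6,1.5,1.4,1.3,1.2):handle(a)"
```

```text
time: 14.62
tool_pos: [0.6326, -0.0617, 0.4278]
tool_rot: [-3.137, 0.001, 1.231]
contact_force: [0.7, -0.7, 0.1]
opening: 0.0096
t 14.62 shift [-1.5  1.9  1. ] turn [-0.  -0.3 -0. ] F [ 0.7 -0.7  0.1] op 9.6
t 14.62 shift [-18.5   7.9   0.9] turn [-0.  -0.3 -0. ] F [ 0.7 -0.7  0.1] op 9.6
t 14.62 shift [-35.3  13.9  -1.1] turn [-0.  -0.3 -0. ] F [ 0.7 -0.7  0.1] op 9.6
t 14.62 shift [-51.9  19.7  -4.9] turn [-0.  -0.3 -0. ] F [ 0.7 -0.7  0.1] op 9.6
t 14.62 shift [-68.   25.4 -10.3] turn [-0.  -0.3 -0. ] F [ 0.7 -0.7  0.1] op 9.6
```

```bash
python3 -m creep '[[[-9,3,1,0,0,0],[-9,3,0,0,0,0],[-9,3,-1,0,0,0],[-9,4,-1,0,0,0],[-9,4,-2,0,0,0]]]'; python3 -c "
from h import *
for a in(1.4,1.3,1.2,1.15,1.1,1.05):handle(a)"
```

```text
time: 15.03
tool_pos: [0.5856, -0.0445, 0.4243]
tool_rot: [-3.138, 0.003, 1.231]
contact_force: [-0.5, -2.8, -1.3]
opening: 0.01
t 15.03 shift [11.7 -3.4  2.5] turn [ 0.1 -0.2 -0. ] F [-0.5 -2.8 -1.3] op 10.0
t 15.03 shift [-4.8  2.5 -1.3] turn [ 0.1 -0.2 -0. ] F [-0.5 -2.8 -1.3] op 10.0
t 15.03 shift [-20.9   8.2  -6.8] turn [ 0.1 -0.2 -0. ] F [-0.5 -2.8 -1.3] op 10.0
t 15.03 shift [-28.7  11.  -10.1] turn [ 0.1 -0.2 -0. ] F [-0.5 -2.8 -1.3] op 10.0
t 15.03 shift [-36.4  13.7 -13.9] turn [ 0.1 -0.2 -0. ] F [-0.5 -2.8 -1.3] op 10.0
t 15.03 shift [-43.8  16.3 -18.1] turn [ 0.1 -0.2 -0. ] F [-0.5 -2.8 -1.3] op 10.0
```

```bash
python3 -m creep '[[[-7,3,-2,0,0,0],[-7,3,-2,0,0,0],[-7,3,-3,0,0,0],[-5,2,-2,0,0,0]]]'; python3 -c "
from h import *
for a in(1.2,1.15,1.1,1.05):handle(a)"
```

```text
time: 15.37
tool_pos: [0.5574, -0.034, 0.415]
tool_rot: [-3.139, 0.006, 1.23]
contact_force: [1.4, -0.9, -4.1]
opening: 0.0096
t 15.37 shift [ 7.3 -2.3  2.5] turn [ 0.3 -0.2  0. ] F [ 1.4 -0.9 -4.1] op 9.6
t 15.37 shift [-0.5  0.4 -0.9] turn [ 0.3 -0.2  0. ] F [ 1.4 -0.9 -4.1] op 9.6
t 15.37 shift [-8.2  3.2 -4.7] turn [ 0.3 -0.2  0. ] F [ 1.4 -0.9 -4.1] op 9.6
t 15.37 shift [-15.7   5.8  -8.9] turn [ 0.3 -0.2  0. ] F [ 1.4 -0.9 -4.1] op 9.6
```

```bash
python3 -m creep '[[[-4,1,-2,0,0,0],[-2,1,-1,0,0,0],[0,0,0,0,0,0]]]'; python3 -c "
from h import *
for a in(1.15,1.1,1.05):handle(a)";python3 -m creep '[[[-3,1,-2,0,0,0],[0,0,0,0,0,0]]]'; python3 -c "
from h import *
for a in(1.1,1.05):handle(a)"
```

```text
time: 15.62
tool_pos: [0.5504, -0.0315, 0.4118]
tool_rot: [-3.139, 0.005, 1.23]
contact_force: [0.7, -0.5, -1.6]
opening: 0.0096
t 15.62 shift [ 6.5 -2.1  2.4] turn [ 0.2 -0.2  0. ] F [ 0.7 -0.5 -1.6] op 9.6
t 15.62 shift [-1.1  0.6 -1.4] turn [ 0.2 -0.2  0. ] F [ 0.7 -0.5 -1.6] op 9.6
t 15.62 shift [-8.6  3.3 -5.6] turn [ 0.2 -0.2  0. ] F [ 0.7 -0.5 -1.6] op 9.6
time: 15.78
tool_pos: [0.5485, -0.0309, 0.4114]
tool_rot: [3.137, 0.005, 1.23]
contact_force: [3.2, -1.8, -3.6]
opening: 0.0091
t 15.78 shift [ 0.7  0.1 -1. ] turn [0.3 0.2 0. ] F [ 3.2 -1.8 -3.6] op 9.1
t 15.78 shift [-6.7  2.7 -5.2] turn [0.3 0.2 0. ] F [ 3.2 -1.8 -3.6] op 9.1
```

The force rises at 1.10, which is the stay contact. Releasing.

```bash
python3 -m creep '[[[-1,0,-1,0,0,0],[0,0,0,0,0,0],[0,0,0,0,0,0]]]' - 5;python3 -m creep '[[[0,0,0,0,0,0],[0,0,0,0,0,0],[0,0,0,0,0,0],[0,0,0,0,0,0],[0,0,0,0,0,0]]]' 0.3; python3 -m creep '[[[1,0,10,0,0,0],[1,0,12,0,0,0],[1,0,14,0,0,0],[1,0,14,0,0,0],[0,0,14,0,0,0]]]';python3 -m creep '[[[-15,5,15,0,0,0],[-15,5,15,0,0,0],[-15,5,10,0,0,0],[-10,0,0,0,0,0],[0,0,0,0,0,0]]]'; python3 - <<'E'
from h import *
im=snap('wrist','w7');s=snap('side','d7')
cv2.imwrite('pics/f.png',np.hstack([im[:, 60:440],cv2.resize(s[120:260,150:370],(420,384),interpolation=3)]))
for a in(1.05,1.1,1.15):
  for y in(.045,-.045):print('bar',a,y,np.array(pix('wrist','w7',HINGE+C@[-.18*np.cos(a),y,.18*np.sin(a)])))
E
```

```text
time: 16.03
tool_pos: [0.548, -0.031, 0.4114]
tool_rot: [3.134, 0.004, 1.23]
contact_force: [0.8, -0.2, 0.2]
opening: 0.0094
time: 16.45
tool_pos: [0.5473, -0.0306, 0.41]
tool_rot: [3.14, 0.004, 1.23]
contact_force: [-0.2, 0.2, -0.1]
opening: 0.0315
time: 16.87
tool_pos: [0.5505, -0.0303, 0.472]
tool_rot: [-3.132, 0.006, 1.23]
contact_force: [-0.8, -0.2, 0.1]
opening: 0.0325
time: 17.28
tool_pos: [0.4936, -0.0148, 0.5161]
tool_rot: [-3.135, 0.005, 1.23]
contact_force: [0.2, -0.7, 0.4]
opening: 0.0316
bar 1.05 0.045 [318.90170617 136.07818608]
bar 1.05 -0.045 [313.44536302 232.58751422]
bar 1.1 0.045 [328.99461646 136.94612036]
bar 1.1 -0.045 [322.51149393 234.41922903]
bar 1.15 0.045 [339.38551982 137.82102242]
bar 1.15 -0.045 [331.84280648 236.06277118]
```

View pics/f.png

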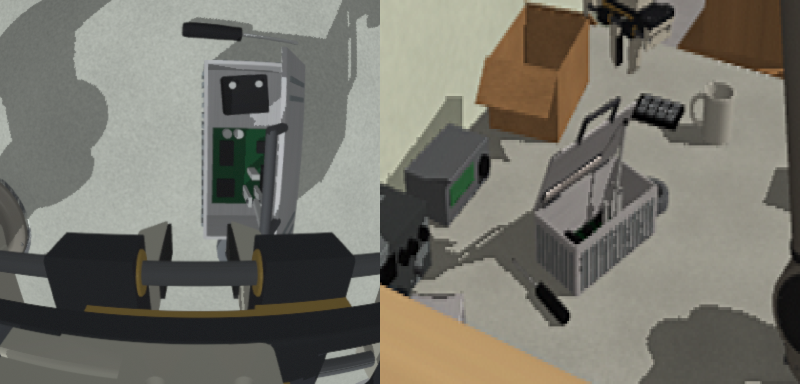

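The lid is propped on the stay. The bar sits at full-frame column ≈330, against 323–329 predicted for 1.10. The hand is clear, and the battery and screwdriver look unmoved.

```bash
python3 -c "
from cell import robot
print(robot.observe()['contact_force']);robot.hand_in()"
```

```text
[0.51824041 0.03205127 0.73168569]
the job is handed in; nothing more can be done
```

The lid is propped on the raised stay, the hand is clear, and the job is handed in at about 17.4 s of the 67 s allowed. No verdict is reported at hand-in.

- **Lid back:** I pinched the handle, swung the lid to about 1.85 rad, and it stayed there when released.
- **Stay up:** I flipped the stay with a light, leaning pinch. After release its tip was seen within about 2 px (in the enlarged picture) of the position predicted for 1.80 rad, its stop.
- **Lid down:** I brought the lid forward slowly. The force rose at about 1.10 rad, and then I let go.

**Last checks:**
- The handle bar appeared where 1.10 to 1.13 rad predicts, read by eye to about ±0.03 rad. That is inside the 1.04 to 1.16 band.
- The stay holds the lid up in the side view, and the force on the tool was under 1 N.
- The battery, screwdriver, mug and keypad showed no visible shift by eye; I did not measure them.
- I did not re-check the tape, tray and housing at the end.
- No check failed. Early in the stay flip the hand lagged its arc, giving about 9 N along the rod, which I corrected.

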